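# Load a reagent cassette into the analyser over its roller lane

## Robot

A 6-joint arm with a two-finger parallel gripper is mounted at the origin on the work surface. World frame = base frame: x ahead of the robot, y to its left, z up, the work surface at z = 0. Lengths are in mm, angles in rad, forces in N, time in s.
With the tool pointing down it reaches from about 300 to 775 mm from the base axis. Payload 14.6 kg.
Tool frame: the origin (TCP) lies midway between the tips of the shut fingers; the grasp point (between the pads) lies 19 mm behind it; y points along the fingers, z is the direction in which the jaws open and shut, and the axes are right-handed (so a half turn about y gives the same grasp; the last joint's range is limited). The gripper opens to 85 mm and grips with 20 to 120 N. Pads are 22 mm wide; open, the fingers measure 114 mm over their backs; the gripper's body (76 mm by 85 mm) begins 54 mm behind the grasp point. The pads swing forward as they close: fully open they stand 13 mm farther back than shut.
Start: joints at [-1.333, 0.3, 1.521, -0, 1.321, -0.067], TCP at [165.049, -524.641, 231.281] pointing down, gripper open.
Joint ranges: [-3.03, 3.03], [-0.79, 2.21], [0.23, 2.52], [-1.04, 4.18], [0, 3.07], [-2.55, 2.55]. Speed limits (rad/s): [2.22, 2.22, 2.57, 3.14, 3.14, 3.14].

## Interface

Orientations are given as [roll, pitch, yaw] about the fixed x, y, z axes, in that order (R = Rz(yaw) Ry(pitch) Rx(roll)).
In Python, from cell import read_state, viewer, env gives the robot as it stands.
- The arm moves only by the tool servo_tool, never from a script. Its arguments are lists of equal length, an entry for each row: "claw": the closure, from 0 (fully open) to 1 (shut); "xyz": the shift along the tool's x, y, z each as a share of 0.75 m, from -1 to 1, a list of three; "spin": the turn about the tool's y as a share of 2 rad, from -1 to 1. In form: {"claw": [claw, ...], "xyz": [[tx, ty, tz], ...], "spin": [spin, ...]}. A call has 1 to 20 rows; each row shifts and turns the commanded pose from where the row before left it, along the tool's axes as they then stand; what a row does not reach is not made up. A row lasts 1/12 s, in which the tool goes at most 41.7 mm and 7.16 degrees, less where a joint would pass 70% of its speed; a pose out of reach is approached as far as the arm can. A call with a number of a shift or a turn outside -1 to 1 is refused whole. A call with a gripper value outside its range is refused whole. The fingers move at their own pace and stop on an object; the grip force is fixed at half the most. Time passes only in rows, so rows that do not move let the fingers close. It gives the time, the measured TCP pose, the force and the opening at its end, in the units of the state.
- read_state(): the state, without advancing time (a new reading comes with each control period).
- viewer.read_camera(name): name is "side" or "top"; returns a dict with "color" (420x560x3 uint8, red, green, blue), "intrinsics" (3x3 intrinsics, pixels), "xyz" and "orientation" of the camera in the world. Camera axes: x right, y down, z forward; pixel columns grow to the right and rows downward; lengths in mm; the calibration is good to about 2 mm. A picture is of the moment at which its call begins. There is no depth.
- env.close_job(): hands the job in, once; it reports no verdict.
Trained networks look in a picture, given as the dict that the camera call returned (one of the last four; its "shot" number tells which), for a name from the list of things; names that differ only in an ending like _2 or _b are one class to them, and where a whole thing is asked for, a point or a joint stands for the part that bears it (a point fixed in the world has none). Each returns a list of dicts, best first, with "conf" (0 to 1); they miss things now and then, are a little off and sometimes report something else, mostly with a low value. They report only what shows in the picture. A call takes as long as a camera call. They do not tell look-alikes from the thing itself.
- viewer.spot_in(target, picture): "box" ([left, top, right, bottom] in pixels, round what is visible of it).
- viewer.trace(target, picture): "mask" (420x560 bool, what is visible of it) and "box" ([left, top, right, bottom] in pixels, round what is visible of it).
The state is a dict: "time": time; "joint_pos": joint angles; "joint_vel": joint speeds; "tau": joint torques, N m; "position": TCP position; "ee_rot": TCP orientation; "wrist_force": force on the tool from outside, world axes, zero at the start; "wrist_torque": the same for the moment, N m; "grip_width": opening from 0.0 (shut) to 1.0 (fully open).
Only numpy, scipy, OpenCV 4.12 (cv2) and the standard library are available. Lean on these libraries where they do the work, as an engineer would, in place of code of your own. Each camera call takes 0.05 s, during which the arm holds its last target. There are 200 camera calls.

## Task

Lift the red-capped white bottle off the analyser's roller lane and stand it in the blue tray, then set the white green-capped cassette upright on the open rollers, orange nose towards the bay and clear of it, and let go. Then push it along the rollers into the bay until its nose is fully home against the stop, and last turn the black counter knob back to its zero stop. Do not knock or shift anything else.

Things in the scene. Friction and masses are not known exactly. Their poses are not given: they have to be found in the camera images.
- analyser: off-white bench analyser with its lane, bay and knob, fixed, standing differently each time (up to 7 degrees turned); origin on the bench under the bay mouth, axes as point mouth. Housing: x -130 to +170, y -290 to 0 mm, flat top 145 mm over the bench; a low console stands on its +x side, a lid 90 mm high along its far -y edge
- mouth (a point): centre of the bay's orange-framed mouth at roller-top height (52 mm over the bench); z up, +y out of the bay along the lane, -y into it. Row of free-turning steel rollers (24 mm thick, 26 mm apart) from inside the bay to y = +260 mm, between rails with inner faces at x = +-37 mm, 10 mm thick, tops 14 mm above the rollers. Bay 77 mm wide, 81 mm high over the rollers, 105 mm deep, roofed
- bay_stop (a point): foot of the stop wall at the back of the bay, on the lane's centre line at roller-top height, 105 mm inside the mouth; axes as mouth
- cassette: the cassette to load: white plastic block 60 (x) by 150 (y) by 50 mm tall with a row of three green caps (32 mm wide, 14 mm high) on top and an orange nose at its -y end; 0.25 to 0.5 kg; origin at the centre of its underside. Once home it sticks 45 mm out of the bay
- cassette_nose (a point): bottom edge of the cassette's orange nose face, mid-width: 75 mm from the origin along its -y; this end enters the bay first
- bottle: white bottle with a red cap that was left standing on the rollers: 62 mm diameter up to a height of 83 mm, then a 55 mm cap, 105 mm tall in all; about 0.2 kg; origin at the centre of its underside
- tray: blue open tray fixed to the bench, 120 (x) by 190 (y) by 30 mm, walls and floor 5 mm; origin at the centre of its underside. The amber jar stands in its -y half; the +y half is free for the bottle
- counter_grip (a point): on the axis of the black counter knob, at the height to grip it, on the analyser's top near the lane; the knob has an upright bar grip 57 mm long, 14 mm wide and 32 mm high (from 23 mm below to 7 mm above this point), which lies along this point's x axis and turns with it; the white pointer line is at the bar's -x end
- counter (a joint): angle of the counter knob, rad: 0 at its zero stop (pointer at the red mark, on the analyser's -x side), growing clockwise seen from above to 2.8; turn it anticlockwise to zero it
- old_cassette: used cassette, leave alone: same size and shape as the white one but dark grey with red caps; origin at the centre of its underside
- tray_jar: amber jar in the tray, leave alone: 58 mm diameter, 90 mm tall; origin at the centre of its underside
- beaker: glass beaker, leave alone: 60 mm diameter at the rim, 80 mm tall; origin at the centre of its underside
- cylinder: glass measuring cylinder, leave alone: 32 mm diameter on a 66 mm foot, 190 mm tall; origin at the centre of its underside
- reagent_a: tall white bottle with white cap, leave alone: 66 mm diameter, 165 mm tall; origin at the centre of its underside
- reagent_b: another tall white bottle, same as reagent_a, leave alone
Not all that is in view belongs to the job. What is shaped like the cassette but purple is not meant.

How it is judged:
By the outcome, as a careful person would: the job done as asked, in the order asked, and still so for the second after the job is handed in, with the robot touching nothing.
It also fails if it takes over 72 s, if anything falls off the work surface, if the arm or the gripper's body presses on something with over 40 N, if the wrist force passes 120 N, or if a joint passes its speed limit or range.

## Working session

There is one attempt and no reset: what is moved stays moved. The work goes in short steps, Python scripts to look and compute and a tool call to move; the robot and the scene stay as the last step left them, time stands still between calls to the robot, and variables do not carry over. Pictures are saved under pics/ and viewed, about 8 in all and at most 12, crops included, and the job is handed in when it is done.

Besides the shell and the picture viewer there is one more tool, called after "Call:" as name([rows], argument=value, ...), one row to a line, values as JSON. servo_tool: Moves the arm, as the interface text tells. Shift numbers are shares of 0.75 m and turn numbers shares of 2 rad, none past 1 either way. Its arguments: {"type":"object","properties":{"claw":{"type":"array","items":{"type":"number"}},"xyz":{"type":"array","items":{"type":"array","items":{"type":"number","minimum":-1,"maximum":1}}},"spin":{"type":"array","items":{"type":"number","minimum":-1,"maximum":1}}},"required":["claw","xyz","spin"]}

```bash
mkdir -p pics; ls; cat > h.py <<'E'
import numpy as np, cv2
from scipy.spatial.transform import Rotation as R
from cell import read_state, viewer, env
def cam(n): return viewer.read_camera(n)
def rot(p):
    o=np.array(p['orientation'],float)
    return o if o.shape==(3,3) else (R.from_euler('xyz',o).as_matrix() if o.size==3 else R.from_quat(o).as_matrix())
def ray(p,uv):
    K=np.array(p['intrinsics']); d=rot(p)@np.linalg.solve(K,[uv[0],uv[1],1.]); return np.array(p['xyz'],float),d
def atz(p,uv,z):
    c,d=ray(p,uv); return c+d*(z-c[2])/d[2]
def proj(p,X):
    K=np.array(p['intrinsics']); q=(np.atleast_2d(X)-np.array(p['xyz']))@rot(p); q=q@K.T; return q[:,:2]/q[:,2:]
def save(p,name,box=None,s=1):
    im=cv2.cvtColor(p['color'],cv2.COLOR_RGB2BGR)
    if box: l,t,r,b=box; im=im[t:b,l:r]
    if s!=1: im=cv2.resize(im,None,fx=s,fy=s,interpolation=cv2.INTER_CUBIC)
    cv2.imwrite('pics/'+name,im)
E
python3 - <<'E'
from h import *
s=read_state(); print(s)
for n in('top','side'):
    p=cam(n); save(p,n+'0.png',None,1.4); print(n,p['xyz'],p['orientation'],p['intrinsics'])
    for t in ['analyser','cassette','bottle','tray','counter_grip','old_cassette','tray_jar','beaker','cylinder','reagent_a']:
        print(t,[(np.round(d['box']).astype(int).tolist(),round(d['conf'],2)) for d in viewer.spot_in(t,p)[:4]])
E
```

```text
pics
{'time': 0.0, 'joint_pos': array([-1.33258696e+00,  3.00502187e-01,  1.52161566e+00, -7.53693674e-06,
        1.32068206e+00, -6.66470635e-02]), 'joint_vel': array([ 0.00042313,  0.00014202,  0.00148607,  0.00208917, -0.00069113,
       -0.00087246]), 'tau': array([-4.21554549e-03, -5.43496406e+01, -3.61794305e+01, -2.60113566e-04,
        3.93349314e-03, -3.47270304e-05]), 'position': array([ 164.99941054, -524.41266318,  230.6896318 ]), 'ee_rot': array([-1.57200138e+00,  7.31159640e-05, -2.83673439e+00]), 'wrist_force': array([-0.57039025,  1.00737868,  0.04265015]), 'wrist_torque': array([-0.01650152, -0.05426775, -0.01268909]), 'grip_width': 1.003361734008955}
top [ 371.5471773    82.54435892 1543.79188828] [-3.04136116 -0.01779734 -1.58822742] [[487.47686298   0.         279.12719014]
 [  0.         487.47686298 203.73959922]
 [  0.           0.           1.        ]]
analyser [([272, 111, 478, 218], 0.64)]
cassette [([144, 270, 193, 318], 0.67), ([167, 159, 223, 193], 0.64)]
bottle [([289, 156, 314, 178], 0.69)]
tray [([274, 212, 336, 255], 0.97), ([191, 222, 243, 245], 0.
[... 400 characters left out ...]
  0.0177459  -2.64443182] [[399.83551569   0.         275.86343165]
 [  0.         399.83551569 210.96042005]
 [  0.           0.           1.        ]]
analyser [([229, 88, 368, 241], 0.65)]
cassette [([300, 354, 367, 419], 0.93), ([162, 266, 213, 335], 0.8)]
bottle [([252, 170, 271, 214], 0.71)]
tray [([296, 211, 360, 272], 0.77)]
counter_grip [([315, 131, 330, 149], 0.75), ([230, 88, 366, 242], 0.42)]
old_cassette [([246, 273, 299, 345], 0.68)]
tray_jar [([318, 196, 340, 238], 0.94), ([314, 135, 335, 150], 0.51)]
beaker [([247, 234, 272, 273], 0.72)]
cylinder [([188, 289, 226, 379], 0.55)]
reagent_a [([205, 156, 232, 216], 0.89), ([246, 232, 274, 270], 0.69), ([148, 195, 186, 262], 0.68)]
```

View pics/top0.png

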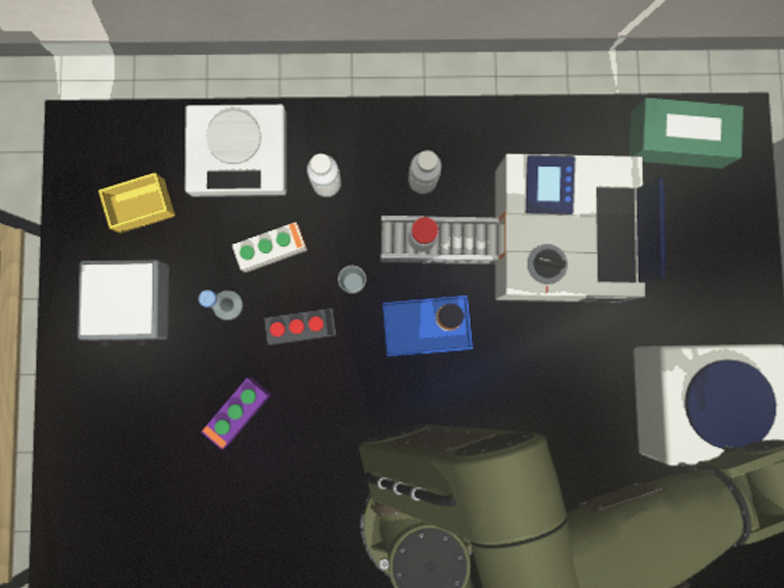

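View pics/side0.png

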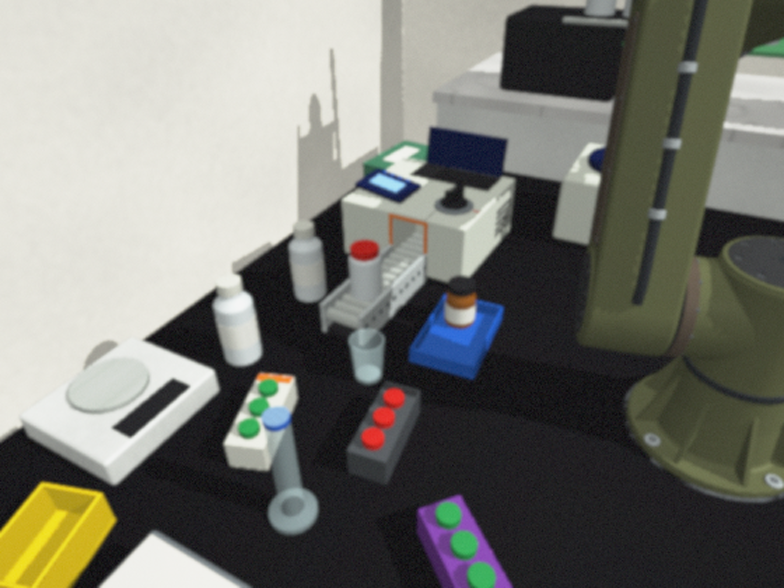

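Candidates, in top0 pixels of the 1.4x picture:
- **Bottle:** red cap at (425,230). The reagents at (425,172) and (323,175) have no red cap.
- **Cassette:** white at (270,247). The purple one at (236,413) and the grey one at (300,327) are not meant.

The knob is at (548,264), and the tray's free half is at about (410,330). Next is a close crop.

```bash
python3 - <<'E'
from h import *
p=cam('top')
a=cv2.resize(p['color'][105:235,265:465],None,fx=4,fy=4,interpolation=cv2.INTER_CUBIC)
cv2.imwrite('pics/lane.png',a[...,::-1])
im=p['color'].astype(int)
def mask(t,k=0):
    m=viewer.trace(t,p)
    for d in m[:3]:
        c=cv2.findContours(d['mask'].astype(np.uint8),0,2)[0]; c=max(c,key=cv2.contourArea)
        print(t,round(d['conf'],2),np.round(d['box'],1),cv2.minAreaRect(c),'cent',np.argwhere(d['mask']).mean(0)[::-1])
for t in('cassette','bottle','tray','old_cassette','counter_grip','beaker','reagent_a'): mask(t)
hsv=cv2.cvtColor(p['color'],cv2.COLOR_RGB2HSV)
g=((hsv[...,0]>45)&(hsv[...,0]<80)&(hsv[...,1]>120)&(hsv[...,2]>60)).astype(np.uint8)
g[:, :140]=0
n,l,st,c=cv2.connectedComponentsWithStats(g)
for i in range(1,n):
    if 15<st[i,4]<400: print('green',st[i],c[i],atz(p,c[i],64))
r=(((hsv[...,0]<6)|(hsv[...,0]>174))&(hsv[...,1]>150)&(hsv[...,2]>80)).astype(np.uint8)
n,l,st,c=cv2.connectedComponentsWithStats(r)
for i in range(1,n):
    if st[i,4]>10: print('red',st[i],c[i],atz(p,c[i],157))
E
```

```text
cassette 0.77 [165.8 159.3 219.8 192.1] ((192.50440979003906, 176.01278686523438), (22.189189910888672, 49.594600677490234), 71.07534790039062) cent [192.37773549 175.92483349]
cassette 0.69 [146.7 266.9 190.  318.1] ((168.49180603027344, 294.90985107421875), (21.382158279418945, 52.239044189453125), 39.80556869506836) cent [168.43943662 294.72957746]
cassette 0.39 [274.  107.7 477.9 214.6] ((374.31304931640625, 161.64584350585938), (204.1573028564453, 105.1524887084961), 0.7073193788528442) cent [396.68741336 163.97241475]
bottle 0.84 [291.7 154.8 311.5 177.4] ((302.7500305175781, 166.75001525878906), (20.50609588623047, 22.62741470336914), 45.0) cent [302.73989899 166.73989899]
tray 0.63 [275.8 210.6 338.  255.2] ((305.2054138183594, 231.6125946044922), (39.45978927612305, 61.20382308959961), 85.03025817871094) cent [302.77030948 232.85928433]
tray 0.28 [381.9 178.4 408.1 197.4] ((391.50006103515625, 187.50001525878906), (19.798988342285156, 19.798988342285156), 45.0) cent [391.88823529 187.56176471]
old_cassette 0.64 [189.7 221.8 241.1 244.3] ((214.76998901367188, 232.889984130859
[... 1321 characters left out ...]
180.0625 ] [597.52370516 367.67493251  64.        ]
green [173 279   9   9  70] [177.07142857 282.84285714] [286.89901855 363.06017396  64.        ]
green [163 289  10  10  70] [167.7 293.7] [255.37080421 390.80967772  64.        ]
green [154 300  10  10  74] [158.43243243 304.60810811] [223.84617347 418.11045335  64.        ]
red [295 155  17  19 248] [302.9516129  164.22177419] [624.10389457 -15.31719258 157.        ]
red [221 226  10  10  83] [225.34939759 230.65060241] [436.21853894 209.41320897 157.        ]
red [207 228  10  10  83] [211.51807229 232.72289157] [430.99600587 248.59562725 157.        ]
red [193 230  10  10  80] [197.7625 234.675 ] [426.11962449 287.49120593 157.        ]
```

View pics/lane.png

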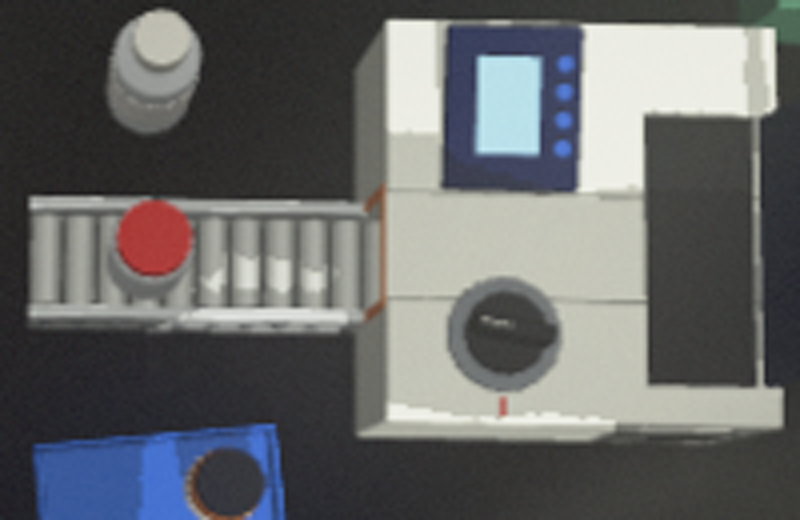

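The crop shows the red cap at (154,238), the lane from u 28 to 380, the housing front edge at u 386, and the knob disc at (503,333). The white pointer line is at the bar's left end (480,322), so the counter is at about 1.8 rad. Next I fit the poses.

```bash
cat >> h.py <<'E'
from scipy.optimize import least_squares, minimize
def T(q,P):
    c,s=np.cos(q[2]),np.sin(q[2]); P=np.atleast_2d(P).astype(float)
    return np.c_[q[0]+c*P[:,0]-s*P[:,1], q[1]+s*P[:,0]+c*P[:,1], P[:,2]]
def box(x,y,z0,z1): return np.array([[i,j,k] for i in(-x,x) for j in(-y,y) for k in(z0,z1)],float)
def silfit(obs,P,q0):
    # obs: list of (pic,mask); maximise IoU of the projected hull
    def f(q):
        e=0
        for p,m in obs:
            h=cv2.convexHull(np.round(proj(p,T(q,P))*16).astype(np.int32)) 
            M=np.zeros((420*1,560),np.uint8); cv2.fillConvexPoly(M,h,255,cv2.LINE_AA,4); M=M/255.
            e+=1-np.minimum(M,m).sum()/np.maximum(M,m).sum()
        return e
    r=minimize(f,q0,method='Nelder-Mead',options=dict(initial_simplex=np.array(q0)+np.array([[0,0,0],[10,0,0],[0,10,0],[0,0,.1]])))
    return r.x,r.fun
E
python3 - <<'E'
from h import *
pt=cam('top'); ps=cam('side')
f=lambda u,v:np.array([265+(u+.5)/4-.5,105+(v+.5)/4-.5])
L=np.array([[170,0,145],[-130,0,145],[47,260,66],[-47,260,66]]); U=np.array([f(386,20),f(386,408),f(30,198),f(29,315)])
r=least_squares(lambda q:(proj(pt,T(q,L))-U).ravel(),[620,-120,0],x_scale=[1,1,.01])
q=r.x; print('analyser',q,'res px',np.round(r.fun,2))
print('knob disc centre z150',atz(pt,f(503,335),150),'red mark',atz(pt,f(503,405),145))
for z in(150,177,182): print('bar ends',z,atz(pt,f(478,320),z)[:2],atz(pt,f(556,337),z)[:2])
M=lambda t,p,k=0:viewer.trace(t,p)[k]
C=np.vstack([box(30,75,0,50),box(16,58,50,64)])
def sel(t,p,u,v):
    for d in viewer.trace(t,p):
        b=d['box']
        if b[0]<u<b[2] and b[1]<v<b[3] and b[2]-b[0]<90: return d['mask'].astype(float)
    print('miss',t)
ct=sel('cassette',pt,192,176); cs=sel('cassette',ps,187,300)
for o in([(pt,ct)],[(pt,ct),(ps,cs)] if cs is not None else []): 
    if o: print('cassette',silfit(o,C,[611,322,.333]))
tt=sel('tray',pt,290,235); ts=sel('tray',ps,325,245)
if tt is not None: print('tray',silfit([(pt,tt)],box(60,95,0,30),[425,-10,0]))
if ts is not None: print('tray s',silfit([(ps,ts)],box(60,95,0,30),[425,-10,0]))
# overlay
P=np.vstack([T(q,L),T(q,[[37,260,66],[-37,260,66],[37,0,66],[-37,0,66],[-38.5,0,133],[38.5,0,133],[0,0,52]])])
for p,n,b in((pt,'t',(265,105,465,235)),(ps,'s',(200,80,400,210))):
    im=cv2.resize(p['color'][b[1]:b[3],b[0]:b[2]],None,fx=4,fy=4,interpolation=cv2.INTER_CUBIC)[...,::-1].copy()
    for u in proj(p,P): cv2.circle(im,tuple(int(x) for x in ((u-b[:2]+.5)*4)),4,(255,0,255),1)
    cv2.imwrite(f'pics/ov_{n}.png',im)
a=np.vstack([cv2.imread('pics/ov_t.png')[::],cv2.imread('pics/ov_s.png')]); cv2.imwrite('pics/ov.png',cv2.resize(a,None,fx=.57,fy=.57,interpolation=cv2.INTER_AREA))
E
```

```text
analyser [ 6.22736885e+02 -1.86221032e+02 -2.44714997e-02] res px [-0.48 -1.86  0.53  2.38 -0.02 -0.82 -0.03  0.18]
knob disc centre z150 [ 550.94818498 -267.56539787  150.        ] red mark [ 500.5384889  -266.75977727  145.        ]
bar ends 150 [ 562.16874887 -249.82800497] [ 548.90801845 -306.04058945]
bar ends 177 [ 558.47610116 -243.38941547] [ 545.4722525  -298.51307139]
bar ends 182 [ 557.79227751 -242.19708408] [ 544.83599955 -297.11908657]
cassette (array([6.15551051e+02, 3.21694584e+02, 3.19331224e-01]), np.float64(0.1078822764831493))
cassette (array([6.17433428e+02, 3.20979768e+02, 3.54068562e-01]), np.float64(0.3813978547131318))
tray (array([ 4.33377073e+02, -2.30571162e+01,  7.49630433e-02]), np.float64(0.23322395328939316))
tray s (array([ 4.36319268e+02, -2.90301617e+01,  9.25883238e-02]), np.float64(0.24804329949909032))
```

View pics/ov_s.png

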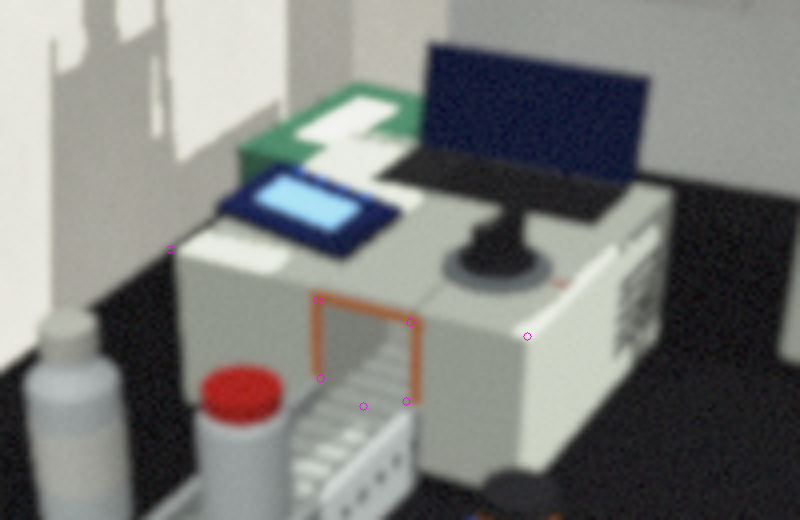

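```bash
python3 - <<'E'
from h import *
pt=cam('top'); ps=cam('side')
px=np.array([[384,304],[466,296],[472,348],[388,356]])/1.4
W=np.array([atz(pt,u,30) for u in px]); print('tray corners',W.round(1),W.mean(0).round(1))
for d in viewer.trace('tray_jar',pt)[:2]: print('jar',d['conf'],d['box'],atz(pt,np.argwhere(d['mask']).mean(0)[::-1],70))
q=[623.3,-186.2,-.018]
for n in('tray_jar','reagent_a','beaker','cylinder'): pass
# knob heights: side camera projection of axis at z
for z in(145,150,170,175,180,185,190): print(z,(proj(ps,[551,-268.5,z])[0]-[200,80]+.5)*4)
print('ring top view z150',(proj(pt,[551,-268.5,150])[0]-[265,105]+.5)*4)
print('refl reagents',atz(pt,[305,116],165),atz(pt,[230.5,114.5],165),'beaker',atz(pt,[252,198.5],40))
print('cyl',atz(pt,[148,213],190))
E
```

```text
tray corners [[ 481.6   68.7   30. ]
 [ 496.6 -114.4   30. ]
 [ 380.9 -124.4   30. ]
 [ 366.5   61.8   30. ]] [431.4 -27.1  30. ]
jar 0.88 [313.9, 218.4, 332.3, 233.6] [450.30296009 -72.0830036   70.        ]
145 [498.31473537 271.21437541]
150 [498.65696137 265.13102121]
170 [500.04237366 240.50415594]
175 [500.39291367 234.27301329]
180 [500.74515281 228.01166719]
185 [501.09910346 221.71989751]
190 [501.45477813 215.39748197]
ring top view z150 [504.78227149 335.40969978]
refl reagents [764.15499761 -23.85701261 165.        ] [771.25535723 191.66631425 165.        ] beaker [539.96004603 136.99004193  40.        ]
cyl [487.16063907 420.15084943 190.        ]
```

Call:
servo_tool([
  [0,0,0],
  [0,0,0],
  [0,0,0],
  [0,0,0],
  [0,0,0],
  [0,0,0],
  [0,0,0],
  [0,0,0],
  [0,0,0],
  [0,0,0],
], claw=[0,0,0,0,0,0,0,0,0,0], spin=[-0.06,-0.06,-0.06,-0.06,-0.06,-0.06,-0.06,-0.06,-0.06,-0.06])

```text
time: 2.78
position: [165.0, -524.6, 231.3]
ee_rot: [-1.571, 0.0, -1.631]
wrist_force: [-0.5, 0.3, -0.6]
grip_width: 1.003
```

Call:
servo_tool([
  [0,-0.02,0],
  [-0.0384,-0.02,0.0333],
  [-0.0384,-0.02,0.0333],
  [-0.0384,0,0.0333],
  [-0.0384,0,0.0333],
  [-0.0384,0,0.0333],
  [-0.0384,0,0.0333],
  [-0.0384,0,0.0333],
  [-0.0384,0,0.0333],
  [-0.0384,0,0.0333],
  [-0.0384,0,0.0333],
  [-0.0384,0,0.0333],
  [-0.0384,0,0.0333],
  [-0.0384,0,0.0333],
  [-0.0384,0,0.0333],
  [-0.0384,0,0.0333],
  [-0.0384,0,0.0333],
  [-0.0384,0,0.0333],
  [-0.0384,0,0.0333],
  [0,0,0],
], claw=[0,0,0,0,0,0,0,0,0,0,0,0,0,0,0,0,0,0,0,0], spin=[-0.021,0,0,0,0,0,0,0,0,0,0,0,0,0,0,0,0,0,0,0])

```text
time: 4.45
position: [629.3, -12.4, 274.9]
ee_rot: [-1.572, 0.001, -1.591]
wrist_force: [-0.7, -1.3, -0.4]
grip_width: 0.999
```

Call:
servo_tool([
  [0.0036,0,-0.0064],
  [0,0.04,0],
  [0,0.04,0],
  [0,0.04,0],
  [0,0.04,0],
  [0,0.03,0],
  [0,0.03,0],
  [0,0.02,0],
  [0,0,0],
  [0,0,0],
], claw=[0,0,0,0,0,0,0,0,0,0], spin=[0,0,0,0,0,0,0,0,0,0])

```text
time: 5.28
position: [621.4, -20.8, 96.7]
ee_rot: [-1.571, -0.0, -1.596]
wrist_force: [0.9, -0.3, 0.8]
grip_width: 1.002
```

```bash
python3 - <<'E'
from h import *
p=cam('top');q=cam('side')
a=cv2.resize(p['color'][110:260,230:410],None,fx=2.2,fy=2.2,interpolation=cv2.INTER_CUBIC)
b=cv2.resize(q['color'][80:230,190:370],None,fx=2.2,fy=2.2,interpolation=cv2.INTER_CUBIC)
cv2.imwrite('pics/b1.png',np.hstack([a,b])[...,::-1])
E
```

```text
(no output)
```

View pics/b1.png

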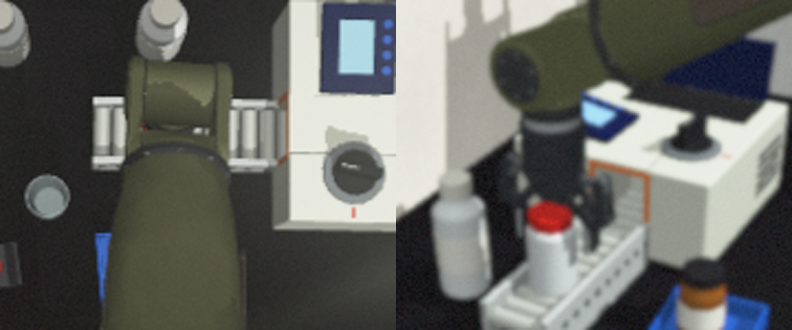

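Call:
servo_tool([
  [-0.0077,0.003,0.004],
  [0,0,0],
  [0,0,0],
  [0,0,0],
  [0,0,0],
  [0,0,0],
  [0,0,0],
  [0,0,0],
  [0,0,0],
  [0,0,0],
], claw=[0,0,1,1,1,1,1,1,1,1], spin=[0,0,0,0,0,0,0,0,0,0])

```text
time: 6.22
position: [625.5, -14.1, 94.9]
ee_rot: [-1.57, -0.0, -1.595]
wrist_force: [-0.7, 0.3, 5.1]
grip_width: 0.707
```

Call:
servo_tool([
  [0,-0.015,0],
  [0,-0.025,0],
  [0,-0.04,0],
  [0,-0.04,0],
  [-0.0039,0,-0.0267],
  [-0.0039,0,-0.0267],
  [-0.0039,0,-0.0267],
  [-0.0039,0,-0.0267],
  [-0.0039,0,-0.0267],
  [-0.0039,0,-0.0267],
  [-0.0039,0,-0.0267],
  [-0.0039,0,-0.0267],
  [-0.0039,0,-0.0267],
  [-0.0039,0,-0.0267],
  [0,0,0],
], claw=[1,1,1,1,1,1,1,1,1,1,1,1,1,1,1], spin=[0,0,0,0,0,0,0,0,0,0,0,0,0,0,0])

```text
time: 7.47
position: [423.2, 20.4, 184.6]
ee_rot: [-1.571, 0.0, -1.594]
wrist_force: [-0.0, -0.5, -1.3]
grip_width: 0.712
```

Call:
servo_tool([
  [0,0,0],
  [0,0,0],
  [0,0,0],
], claw=[1,1,1], spin=[0,0,0])

```text
time: 7.72
position: [426.3, 19.9, 184.3]
ee_rot: [-1.57, -0.0, -1.595]
wrist_force: [1.1, -0.0, -1.8]
grip_width: 0.708
```

Call:
servo_tool([
  [0,0.035,0],
  [0,0.035,0],
  [0,0.035,0],
  [0,0.03,0],
  [0,0.025,0],
  [0,0.015,0],
  [0,0.004,0],
  [0,0,0],
  [0,0,0],
], claw=[1,1,1,1,1,1,1,1,1], spin=[0,0,0,0,0,0,0,0,0])

```text
time: 8.47
position: [426.2, 19.9, 50.2]
ee_rot: [-1.57, -0.0, -1.595]
wrist_force: [-0.4, -0.1, -1.9]
grip_width: 0.711
```

```bash
python3 - <<'E'
from h import *
q=cam('side'); save(q,'b2.png',(230,150,400,290),4)
E
```

```text
(no output)
```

View pics/b2.png

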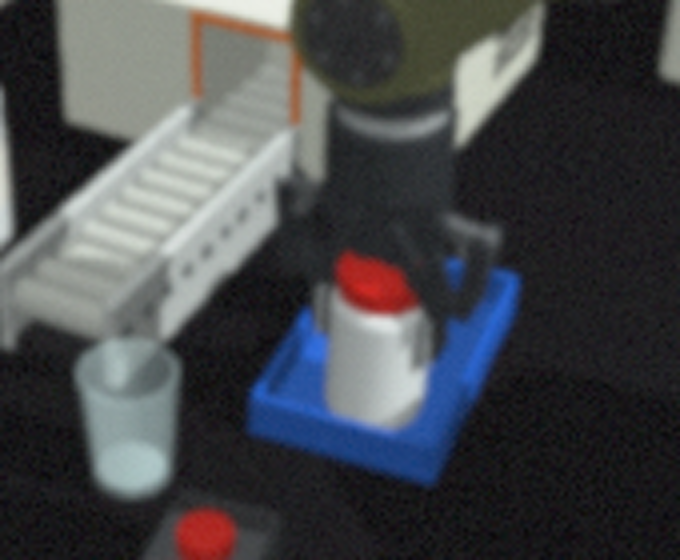

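```bash
python3 - <<'E'
from h import *
p=cam('side')
g=lambda X:((proj(p,X)-[230,150]+.5)*4).round().astype(int).tolist()
for n,q in(('est',[432,-26,.08]),('fit',[435,-26,.08])):
    print(n,'rim out',g(T(q,[[-60,95,30],[60,95,30],[60,-95,30],[-60,-95,30]])),'inner +y',g(T(q,[[-55,90,30],[55,90,30]])), 'out bottom',g(T(q,[[-60,95,0],[60,95,0]])))
a=np.linspace(0,2*np.pi,24)
for y in(16,20): b=np.array(g(np.c_[426+31*np.cos(a),y+31*np.sin(a),0*a+7])); print(y,'base ellipse',b.min(0),b.max(0), 'cap',g([[426,y,112]]))
E
```

```text
est rim out [[441, 449], [254, 398], [353, 238], [520, 276]] inner +y [[435, 442], [264, 396]] out bottom [[437, 486], [253, 435]]
fit rim out [[436, 447], [249, 397], [350, 237], [516, 275]] inner +y [[430, 440], [260, 394]] out bottom [[432, 484], [249, 433]]
16 base ellipse [327 370] [423 433] cap [[383, 268]]
20 base ellipse [324 374] [421 437] cap [[381, 272]]
```

Call:
servo_tool([
  [0,0.0013,0],
  [0,0.0013,0],
  [0,0.0003,0],
  [0,0,0],
  [0,0,0],
  [0,0,0],
  [0,0,0],
  [0,0,0],
  [0,0,0],
  [0,-0.01,0],
  [0,-0.02,0],
], claw=[1,1,1,1,0.6,0.3,0,0,0,0,0], spin=[0,0,0,0,0,0,0,0,0,0,0])

```text
time: 9.48
position: [424.8, 20.0, 69.6]
ee_rot: [-1.574, 0.0, -1.595]
wrist_force: [0.1, 0.4, 0.8]
grip_width: 1.002
```

Call:
servo_tool([
  [0,-0.04,0],
  [0,-0.042,0],
  [0,-0.042,0],
  [0,-0.042,0],
  [0,-0.042,0],
  [-0.0408,0,0.0244],
  [-0.0408,0,0.0244],
  [-0.0408,0,0.0244],
  [-0.0408,0,0.0244],
  [-0.0408,0,0.0244],
  [-0.0408,0,0.0244],
  [-0.0408,0,0.0244],
  [-0.0408,0,0.0244],
  [-0.0408,0,0.0244],
  [-0.0408,0,0.0244],
  [0,0,0],
  [0,0,0],
  [0,0,0],
  [0,0,0],
  [0,0,0],
], claw=[0,0,0,0,0,0,0,0,0,0,0,0,0,0,0,0,0,0,0,0], spin=[0,0,0,0,0,0,0,0,0,0,0,0,0,0,0,-0.059,-0.059,-0.059,0,0])

```text
time: 11.15
position: [615.9, 321.4, 226.5]
ee_rot: [-1.571, 0.0, -1.245]
wrist_force: [0.7, -0.1, -0.0]
grip_width: 0.997
```

Call:
servo_tool([
  [0,0.045,0],
  [0,0.05,0],
  [0,0.05,0],
  [0,0.045,0],
  [0,0.04,0],
  [0,0.03,0],
  [0,0.0207,0],
  [0,0,0],
  [0,0,0],
  [0,0,0],
  [0,0,0],
  [0,0,0],
  [0,0,0],
  [0,0,0],
  [0,0,0],
  [0,0,0],
], claw=[0,0,0,0,0,0,0,0,0,1,1,1,1,1,1,1], spin=[0,0,0,0,0,0,0,0,0,0,0,0,0,0,0,0])

```text
time: 12.48
position: [616.9, 321.9, 17.9]
ee_rot: [-1.568, 0.0, -1.241]
wrist_force: [-1.6, -0.2, 6.4]
grip_width: 0.693
```

Call:
servo_tool([
  [0,-0.02,0],
  [0,-0.04,0],
  [0,-0.055,0],
  [0,-0.055,0],
  [0,0,0],
  [0,0,0],
  [0,0,0],
  [0.03,0,0.0017],
  [0.0414,0,0.0017],
  [0.0414,0,0.0017],
  [0.0414,0,0.0017],
  [0.0414,0,0.0017],
  [0.0414,0,0.0017],
  [0.0414,0,0.0017],
  [0.0414,0,0.0017],
  [0.0414,0,0.0017],
  [0.0414,0,0.0017],
  [0.0414,0,0.0017],
  [0.0414,0,0.0017],
  [0.0118,0,0],
], claw=[1,1,1,1,1,1,1,1,1,1,1,1,1,1,1,1,1,1,1,1], spin=[0,0,0,0,0.058,0.058,0.058,0,0,0,0,0,0,0,0,0,0,0,0,0])

```text
time: 14.15
position: [624.5, -55.7, 144.6]
ee_rot: [-1.569, -0.001, -1.592]
wrist_force: [-0.6, -0.7, -2.3]
grip_width: 0.692
```

Call:
servo_tool([
  [0,0,0],
  [0,0,0],
  [0,0,0],
], claw=[1,1,1], spin=[0,0,0])

```text
time: 14.4
position: [624.6, -50.5, 143.7]
ee_rot: [-1.57, 0.0, -1.588]
wrist_force: [0.8, 1.3, -2.8]
grip_width: 0.693
```

```bash
python3 - <<'E'
from h import *
p=cam('side'); s=read_state(); x,y,z=s['position']; yaw=s['ee_rot'][2]+np.pi/2
im=cv2.resize(p['color'][100:250,195:345],None,fx=4,fy=4,interpolation=cv2.INTER_CUBIC)[...,::-1].copy()
g=lambda X:[tuple(int(v) for v in (u-[195,100]+.5)*4) for u in proj(p,X)]
for u in g(T([x,y,yaw],box(30,75,z-17.9,z+32.1))): cv2.circle(im,u,4,(255,0,255),1)
q=[623.3,-186.2,-.018]
for u in g(T(q,[[37,260,66],[-37,260,66],[37,0,66],[-37,0,66],[47,260,66],[-47,260,66]])): cv2.circle(im,u,4,(0,255,255),1)
cv2.imwrite('pics/c1.png',im)
E
```

```text
(no output)
```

View pics/c1.png

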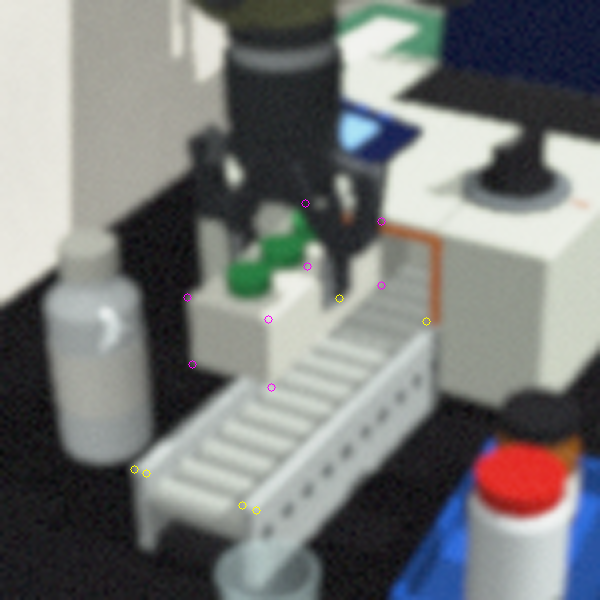

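Call:
servo_tool([
  [0,0.025,0.0008],
  [0,0.035,0],
  [0,0.02,0],
  [0,0.01,0],
  [0,0.005,0],
  [0,0,0],
  [0,0,0],
], claw=[1,1,1,1,1,1,1], spin=[0,0,0,0,0,0,0])

```text
time: 15.03
position: [625.7, -51.3, 72.9]
ee_rot: [-1.569, -0.0, -1.588]
wrist_force: [-0.3, 0.8, -1.5]
grip_width: 0.697
```

Call:
servo_tool([
  [0,0.002,0],
  [0,0.001,0],
  [0,0,0],
  [0,0,0],
], claw=[1,1,1,1], spin=[0,0,0,0])

```text
time: 15.37
position: [625.3, -51.7, 69.9]
ee_rot: [-1.57, -0.0, -1.589]
wrist_force: [-0.0, 0.2, -1.9]
grip_width: 0.695
```

Call:
servo_tool([
  [0,0.0013,0],
  [0,0.0008,0],
  [0,0,0],
  [0,0,0],
], claw=[1,1,1,1], spin=[0,0,0,0])

```text
time: 15.7
position: [625.4, -51.7, 69.8]
ee_rot: [-1.57, -0.0, -1.589]
wrist_force: [-7.6, 1.5, 12.9]
grip_width: 0.698
```

Call:
servo_tool([
  [0,-0.0015,0],
  [0,0,0],
  [0,0,0],
  [0,0,0],
  [0,0,0],
  [0,0,0],
  [0,0,0],
  [0,0,0],
], claw=[1,0.8,0.5,0.2,0,0,0,0], spin=[0,0,0,0,0,0,0,0])

```text
time: 16.37
position: [625.2, -51.6, 69.0]
ee_rot: [-1.571, -0.0, -1.589]
wrist_force: [-0.3, -0.6, 0.6]
grip_width: 0.998
```

```bash
python3 - <<'E'
from h import *
p=cam('side'); save(p,'c2.png',(195,100,345,250),4)
E
```

```text
(no output)
```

View pics/c2.png

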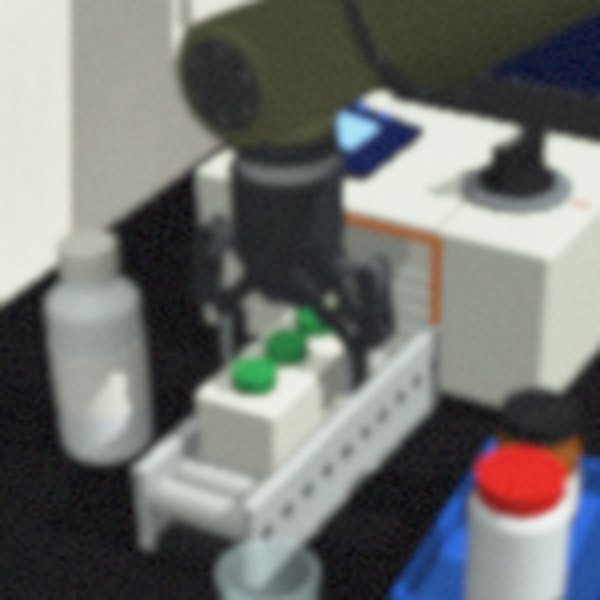

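Call:
servo_tool([
  [0,-0.02,0],
  [0,-0.04,0],
  [0,-0.048,0],
  [-0.01,0,0],
  [-0.0285,0,0],
  [-0.0285,0,0],
  [-0.0285,0,0],
  [-0.0285,0,0],
  [-0.0187,0,0],
  [0,0,0],
  [0,0.03,0],
  [0,0.04,0],
  [0,0.03,0],
  [0,0.007,0],
  [0,0,0],
], claw=[0,0,0,0,0.3,0.5,0.5,0.5,0.5,0.5,0.5,0.5,0.5,0.5,0.5], spin=[0,0,0,0,0,0,0,0,0,0,0,0,0,0,0])

```text
time: 17.67
position: [626.5, 54.7, 68.5]
ee_rot: [-1.574, -0.0, -1.589]
wrist_force: [-0.3, -0.3, 0.1]
grip_width: 0.503
```

Call:
servo_tool([
  [0.008,0,0],
  [0.006,0,0],
  [0.005,0,0],
  [0.005,0,0],
  [0.005,0,0],
  [0.006,0,0],
  [0.007,0,0],
  [0.008,0,0],
  [0.008,0,0],
  [0.008,0,0],
  [0.008,0,0],
  [0.008,0,0],
  [0.008,0,0],
  [0.008,0,0],
  [0.008,0,0],
  [0.008,0,0],
  [0.008,0,0],
  [0.008,0,0],
  [0.008,0,0],
  [0.008,0,0],
], claw=[0.5,0.5,0.5,0.5,0.5,0.5,0.5,0.5,0.5,0.5,0.5,0.5,0.5,0.5,0.5,0.5,0.5,0.5,0.5,0.5], spin=[0,0,0,0,0,0,0,0,0,0,0,0,0,0,0,0,0,0,0,0])

```text
time: 19.33
position: [625.1, -54.7, 69.8]
ee_rot: [-1.571, -0.0, -1.589]
wrist_force: [-0.0, 1.3, 0.1]
grip_width: 0.503
```

```bash
python3 - <<'E'
from h import *
p=cam('side'); save(p,'c3.png',(195,100,345,250),4)
E
```

```text
(no output)
```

View pics/c3.png

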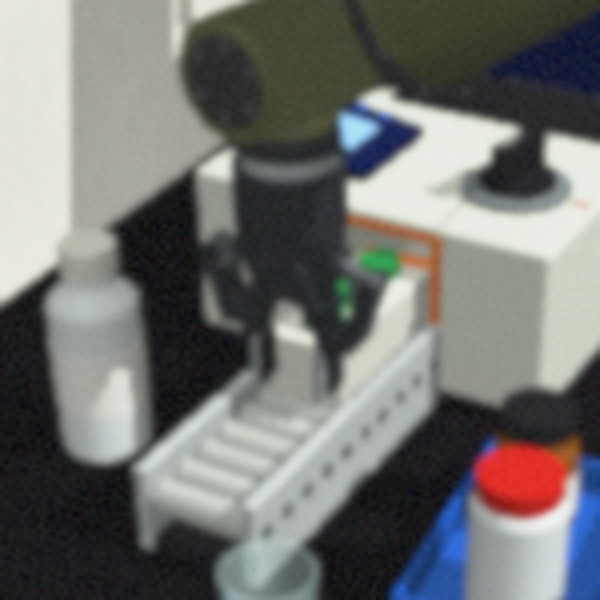

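The cassette is straight in the lane, with its nose just inside the frame at about (395,262). I keep pushing.

Call:
servo_tool([
  [0.006,0,0],
  [0.007,0,0],
  [0.007,0,0],
  [0.007,0,0],
  [0.007,0,0],
  [0.007,0,0],
  [0.007,0,0],
  [0.007,0,0],
  [0.007,0,0],
  [0.006,0,0],
  [0.006,0,0],
  [0.005,0,0],
  [0,0,0],
], claw=[0.5,0.5,0.5,0.5,0.5,0.5,0.5,0.5,0.5,0.5,0.5,0.5,0.5], spin=[0,0,0,0,0,0,0,0,0,0,0,0,0])

```text
time: 20.47
position: [624.1, -114.1, 69.9]
ee_rot: [-1.571, -0.0, -1.589]
wrist_force: [0.7, 0.7, -0.2]
grip_width: 0.498
```

Call:
servo_tool([
  [0.004,0,0],
  [0.004,0,0],
  [0.004,0,0],
  [0.003,0,0],
  [0,0,0],
], claw=[0.5,0.5,0.5,0.5,0.5], spin=[0,0,0,0,0])

```text
time: 20.88
position: [623.9, -125.1, 69.9]
ee_rot: [-1.571, -0.0, -1.589]
wrist_force: [0.2, -0.1, -0.5]
grip_width: 0.5
```

Call:
servo_tool([
  [0.002,0,0],
  [0.002,0,0],
  [0.001,0,0],
  [0,0,0],
], claw=[0.5,0.5,0.5,0.5], spin=[0,0,0,0])

```text
time: 21.22
position: [623.8, -128.5, 69.9]
ee_rot: [-1.571, -0.0, -1.589]
wrist_force: [1.1, -0.1, 0.4]
grip_width: 0.5
```

Call:
servo_tool([
  [0.002,0,0],
  [0.002,0,0],
  [0,0,0],
  [0,0,0],
], claw=[0.5,0.5,0.5,0.5], spin=[0,0,0,0])

```text
time: 21.55
position: [623.9, -129.1, 69.9]
ee_rot: [-1.571, 0.003, -1.588]
wrist_force: [1.0, 14.9, 1.8]
grip_width: 0.499
```

```bash
python3 - <<'E'
from h import *
p=cam('side'); save(p,'c4.png',(235,110,345,210),6)
E
```

```text
(no output)
```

View pics/c4.png

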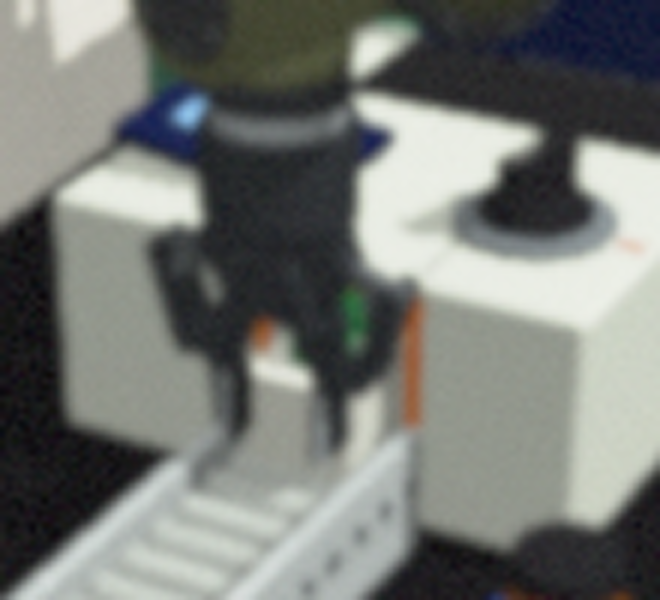

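Call:
servo_tool([
  [-0.003,0,0],
  [-0.01,0,0],
  [-0.02,0,0],
  [-0.034,0,0],
  [0,-0.03,0],
  [0,-0.05,0],
  [0,-0.05,0],
  [0,-0.05,0],
  [0,-0.05,0],
  [-0.004,0,-0.036],
  [-0.004,0,-0.036],
  [-0.004,0,-0.036],
  [-0.004,0,-0.036],
  [-0.004,0,-0.036],
  [-0.004,0,-0.036],
  [-0.004,0,-0.036],
  [0,0,0],
  [0,0,0],
], claw=[0.5,0.5,0.5,0.5,0.5,0.5,0.5,0.5,0.5,0.4,0.4,0.4,0.4,0.4,0.4,0.4,0.4,0.4], spin=[0,0,0,0,0,0,0,0,0,0,0,0,0,0,0,0,0,0])

```text
time: 23.1
position: [435.6, -56.0, 243.0]
ee_rot: [-1.569, -0.0, -1.588]
wrist_force: [0.9, 0.2, 0.7]
grip_width: 0.6
```

```bash
python3 - <<'E'
from h import *
pt=cam('top');ps=cam('side')
def crop(p,b,s):
    return cv2.resize(p['color'][b[1]:b[3],b[0]:b[2]],None,fx=s,fy=s,interpolation=cv2.INTER_CUBIC)[...,::-1].copy()
a=crop(pt,(345,140,425,215),5); b=crop(ps,(270,110,350,185),5)
def dots(im,p,o,X,c):
    for u in proj(p,X): cv2.circle(im,tuple(int(v) for v in (u-o+.5)*5),2,c,-1)
ax=[551,-268.5]
dots(a,pt,[345,140],[[*ax,150]],(0,255,255)); dots(a,pt,[345,140],[[*ax,182]],(255,0,255))
dots(b,ps,[270,110],[[*ax,150],[*ax,182]],(0,255,255))
cv2.imwrite('pics/k1.png',np.hstack([a,b]))
E
```

```text
(no output)
```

View pics/k1.png

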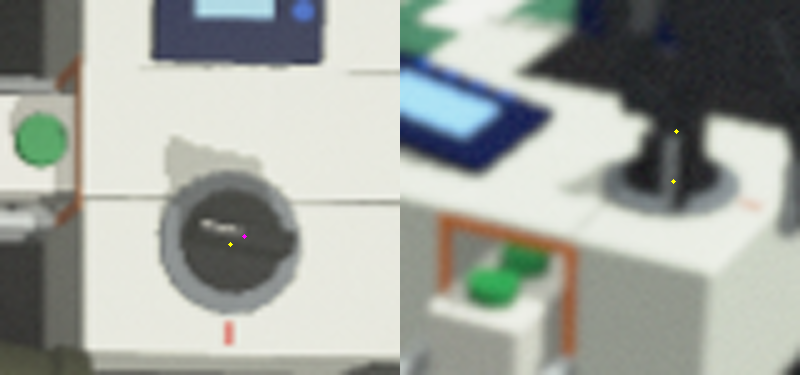

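```bash
python3 - <<'E'
from h import *
ps=cam('side')
for z in(145,150,155,165,175,180,185,190,195):
    print(z,[((proj(ps,[x,y,z])[0]-[270,110]+.5)*5+[400,0]).round().tolist() for x,y in((557.5,-240.5),(550,-240.5),(551,-268.5),(544.5,-296.5))])
g=cv2.cvtColor(ps['color'],cv2.COLOR_RGB2GRAY)
print(g[128:156,314:336])
E
```

```text
145 [[644.0, 206.0], [656.0, 208.0], [673.0, 189.0], [701.0, 173.0]]
150 [[645.0, 198.0], [656.0, 200.0], [673.0, 181.0], [701.0, 165.0]]
155 [[645.0, 190.0], [657.0, 193.0], [674.0, 174.0], [702.0, 158.0]]
165 [[646.0, 175.0], [658.0, 177.0], [675.0, 158.0], [703.0, 143.0]]
175 [[646.0, 159.0], [658.0, 161.0], [675.0, 143.0], [704.0, 127.0]]
180 [[647.0, 151.0], [659.0, 154.0], [676.0, 135.0], [704.0, 119.0]]
185 [[647.0, 143.0], [659.0, 146.0], [676.0, 127.0], [705.0, 112.0]]
190 [[648.0, 135.0], [660.0, 138.0], [677.0, 119.0], [705.0, 104.0]]
195 [[648.0, 127.0], [660.0, 130.0], [677.0, 111.0], [706.0, 96.0]]
[[ 60  43  37  39  37  45  47  40  44  43  38  37  38  39  33  37  39  43
   39  41  45  46]
 [ 87  51  39  36  42  37  38  49  39  42  35  38  36  36  37  35  38  42
   42  42  41  44]
 [106  57  40  38  39  40  42  40  38  38  43  39  31  35  36  36  41  42
   43  41  42  44]
 [135  84  58  51  46  40  41  37  40  38  41  42  36  36  41  42  43  48
   50  49  44  43]
 [172 132 116 101  83  60  47  41  33  40  37  43  40  41  37  44  53  71
   82  84  75  64]
 [213 191 181 1
[... 1424 characters left out ...]
6  62  43  49  67  75  88 105
  119 130 143 150]
 [125 130 124 118 113 109 105 102 108 106  88  61  55  71  97 112 120 132
  139 145 150 157]
 [134 128 126 130 130 128 127 123 119 111  90  66  68  94 120 132 136 140
  147 150 159 178]
 [168 154 146 137 131 132 132 130 124 115  94  82  93 114 134 143 146 150
  160 171 187 208]
 [214 204 192 177 160 151 151 149 144 131 125 120 131 146 158 163 169 175
  192 210 217 225]
 [230 228 224 216 207 204 200 194 190 180 178 180 185 195 200 207 209 214
  222 228 230 233]
 [233 233 232 232 230 228 228 227 222 220 220 219 221 224 227 230 229 231
  232 234 234 235]
 [235 234 234 234 234 234 234 233 233 231 231 232 232 234 233 234 235 234
  234 236 236 236]]
```

The cassette's tail is just outside the frame (k1 top (41,140), one green cap visible). The counter is at about 1.79 rad, its axis is near (551,-268.5), and the bar top is at about z 185. Now I go over the knob.

Call:
servo_tool([
  [0.02,0,0.012],
  [0.0351,0,0.0198],
  [0.0351,0,0.0198],
  [0.0351,0,0.0198],
  [0.0351,0,0.0198],
  [0.0351,0,0.0198],
  [0.0351,0,0.0198],
  [0.0351,0,0.0198],
  [0.015,0,0.0081],
  [0,0,0],
  [0,0,0],
  [0,0,0],
  [0,0,0],
], claw=[0.4,0.4,0.4,0.4,0.4,0.4,0.4,0.4,0.4,0.4,0.4,0.4,0.4], spin=[0,0,0,0,0,0,0,0,0,0.0538,0.0538,0,0])

```text
time: 24.33
position: [551.6, -269.3, 241.7]
ee_rot: [-1.572, 0.0, -1.801]
wrist_force: [0.4, -0.7, 0.0]
grip_width: 0.596
```

Call:
servo_tool([
  [0,0.025,0],
  [0,0.03,0],
  [0,0.022,0],
  [0,0.013,0],
  [0,0.008,0],
  [0,0,0],
  [0,0,0],
], claw=[0.4,0.4,0.4,0.4,0.4,0.4,0.4], spin=[0,0,0,0,0,0,0])

```text
time: 24.92
position: [551.6, -269.4, 169.6]
ee_rot: [-1.57, -0.0, -1.803]
wrist_force: [0.5, -0.3, 0.1]
grip_width: 0.598
```

Call:
servo_tool([
  [0,0,0],
  [0,0,0],
  [0,0,0],
  [0,0,0],
  [0,0,0],
  [0,0,0],
  [0,0,0],
], claw=[0.7,1,1,1,1,1,1], spin=[0,0,0,0,0,0,0])

```text
time: 25.5
position: [552.3, -269.6, 170.0]
ee_rot: [-1.567, -0.001, -1.804]
wrist_force: [6.8, -2.3, 1.8]
grip_width: 0.149
```

Call:
servo_tool([
  [0,0,0.0015],
  [0,0,0],
  [0,0,0],
  [0,0,0],
  [0,0,0],
  [0,0,0],
  [0,0,0],
  [0,0,0],
  [0,0,0],
], claw=[1,1,1,1,1,1,1,1,1], spin=[0,-0.03,-0.045,-0.045,-0.045,-0.045,-0.045,-0.045,0])

```text
time: 26.25
position: [553.3, -269.7, 170.0]
ee_rot: [-1.568, -0.002, -1.198]
wrist_force: [5.4, -0.2, 3.2]
grip_width: 0.145
```

Call:
servo_tool([
  [0,0,0.0012],
  [0,0,0],
  [0,0,0],
  [0,0,0],
  [0,0,0],
  [0,0,0],
  [0,0,0],
  [0,0,0],
  [0,0,0],
  [0,0,0],
  [0,0,0],
  [0,0,0],
], claw=[1,1,1,1,1,1,1,1,1,1,1,1], spin=[0,-0.045,-0.045,-0.045,-0.045,-0.045,-0.045,-0.045,-0.045,-0.045,-0.045,0])

```text
time: 27.25
position: [554.3, -268.8, 170.0]
ee_rot: [-1.57, -0.003, -0.298]
wrist_force: [6.1, 3.9, 4.1]
grip_width: 0.147
```

```bash
python3 -c "
from h import *
s=read_state(); print(s['ee_rot'],s['wrist_force'],s['wrist_torque'],s['joint_pos'])"
```

```text
[-1.57010058 -0.00312874 -0.29793909] [6.10537355 3.85900508 4.06147295] [ 0.48703067 -1.12050879  0.12193757] [-5.11487256e-01  4.96906673e-01  1.39316096e+00  1.41586159e-03
  1.24861510e+00 -1.78479194e+00]
```

Call:
servo_tool([
  [0,0,0],
  [0,0,0],
  [0,0,0],
  [0,0,0],
  [0,0,0],
  [0,0,0],
  [0,0,0],
], claw=[1,1,1,1,1,1,1], spin=[-0.03,-0.03,-0.02,-0.02,-0.02,-0.01,0])

```text
time: 27.83
position: [554.4, -268.5, 170.0]
ee_rot: [-1.57, -0.003, -0.042]
wrist_force: [7.9, 6.5, 4.4]
grip_width: 0.148
```

```bash
python3 -c "
from h import *
s=read_state(); print(s['ee_rot'],s['wrist_force'],s['wrist_torque'])"
```

```text
[-1.57041878 -0.00325712 -0.04215819] [7.85369432 6.47328244 4.40357939] [ 0.9397143  -1.24673784  0.04217924]
```

Call:
servo_tool([
  [0,0,0],
  [0,0,0],
  [0,0,0],
  [0,0,0],
  [0,0,0],
  [0,0,0],
], claw=[1,1,1,1,1,1], spin=[-0.01,-0.01,-0.01,-0.01,0,0])

```text
time: 28.33
position: [554.5, -268.4, 170.0]
ee_rot: [-1.57, -0.004, 0.034]
wrist_force: [7.6, 7.3, 5.0]
grip_width: 0.147
```

```bash
python3 -c "
from h import *
s=read_state(); print(s['ee_rot'],s['wrist_force'],s['wrist_torque'])"
```

```text
[-1.5698751  -0.00380139  0.03405905] [7.55365914 7.33273661 5.02074343] [ 1.11343201 -1.34294819 -1.80396299]
```

Call:
servo_tool([
  [0,0,0],
  [0,0,0],
  [0,0,0],
  [0,0,0],
], claw=[1,1,1,1], spin=[-0.01,-0.005,0,0])

```text
time: 28.67
position: [554.5, -268.4, 170.1]
ee_rot: [-1.57, -0.004, 0.063]
wrist_force: [7.9, 8.0, 4.9]
grip_width: 0.148
```

```bash
python3 -c "
from h import *
s=read_state(); print(s['ee_rot'],s['wrist_force'],s['wrist_torque'])"
```

```text
[-1.56982323 -0.00393458  0.06329451] [7.90375688 8.04603493 4.88270713] [ 1.21240514 -1.32227607 -2.37047938]
```

Call:
servo_tool([
  [0,0,0],
  [0,0,0],
  [0,0,0],
  [0,0,0],
  [0,-0.01,0],
  [0,-0.03,0],
  [0,-0.04,0],
  [0,-0.04,0],
  [-0.0234,0,0.03],
  [-0.0234,0,0.03],
  [-0.0234,0,0.03],
  [-0.0234,0,0.03],
  [-0.0234,0,0.03],
  [-0.0234,0,0.03],
  [-0.0234,0,0.03],
  [-0.0234,0,0.03],
  [0,0,0],
  [0,0,0],
], claw=[0.8,0.6,0.4,0.4,0.4,0.4,0.4,0.4,0.4,0.4,0.4,0.4,0.4,0.4,0.4,0.4,0.4,0.4], spin=[0,0,0,0,0,0,0,0,0,0,0,0,0,0,0,0,0,0])

```text
time: 30.17
position: [401.0, -98.5, 259.9]
ee_rot: [-1.572, -0.002, 0.067]
wrist_force: [0.8, -0.4, -0.2]
grip_width: 0.599
```

```bash
python3 - <<'E'
from h import *
pt=cam('top');ps=cam('side')
def crop(p,b,s): return cv2.resize(p['color'][b[1]:b[3],b[0]:b[2]],None,fx=s,fy=s,interpolation=cv2.INTER_CUBIC)[...,::-1].copy()
a=crop(pt,(265,105,465,255),2); b=crop(ps,(215,100,415,250),2)
k=crop(pt,(345,140,425,200),5); k2=crop(ps,(255,110,335,170),5)
im=np.vstack([np.hstack([a,b]),np.hstack([k,k2])]); cv2.imwrite('pics/f1.png',im); print(im.shape)
E
```

```text
(600, 800, 3)
```

View pics/f1.png

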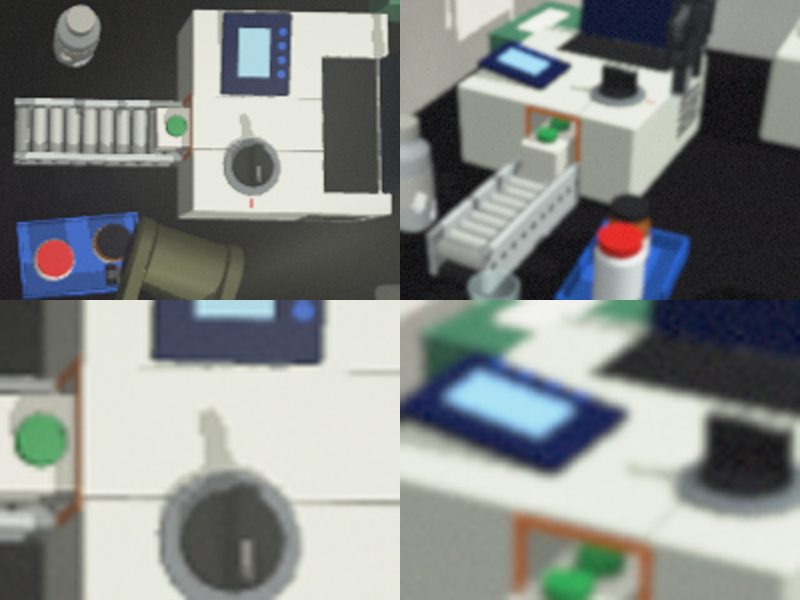

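```bash
python3 - <<'E'
from h import *
p=cam('top'); g=cv2.cvtColor(p['color'],cv2.COLOR_RGB2GRAY).astype(float)
print(g[182:198,389:400].astype(int))
U=[]
for v in range(186,196):
    r=g[v,391:398]; w=np.clip(r-70,0,None)
    if w.max()>25: U.append([(w*np.arange(391,398)).sum()/w.sum(),v])
U=np.array(U); W=np.array([atz(p,u,183)[:2] for u in U])
c,s=np.polyfit(W[:,0],W[:,1],1)[::-1]; print(U.round(1).tolist(),'line dir yaw rad',np.arctan(s))
E
```

```text
[[ 71  68  68  71  74  78  79  77  77  77  93]
 [ 70  68  69  71  76  78  77  77  80  77  78]
 [ 69  67  68  72  76  78  73  77  78  79  78]
 [ 67  70  66  72  76  75  75  78  78  76  79]
 [ 70  66  68  72  76  77  76  78  76  79  81]
 [ 70  67  69  70  76  76  79  77  77  79  77]
 [ 72  67  67  70 106 128  95  75  79  79  78]
 [ 69  66  65  69 113 141  99  76  76  79  78]
 [ 70  69  68  72 113 140  99  77  77  78  80]
 [ 70  65  68  72 112 137 100  76  78  76  78]
 [ 70  65  66  70 112 140  99  76  74  80  76]
 [ 72  67  68  67 101 124  99  76  74  75  81]
 [ 67  66  66  71  95 117  99  73  73  75  93]
 [ 71  65  66  71  82 100  98  74  72  93 124]
 [ 73  65  66  67  72  77  79  71  89 124 143]
 [ 71  69  69  68  70  75  87 113 138 144 144]]
[[394.2, 188.0], [394.1, 189.0], [394.1, 190.0], [394.1, 191.0], [394.1, 192.0], [394.2, 193.0], [394.2, 194.0], [394.4, 195.0]] line dir yaw rad -0.022153795432022484
```

```bash
python3 -c "
from h import *
print(env.close_job(), read_state()['time'])"
```

```text
the job is handed in; nothing more can be done
the job is handed in; nothing more can be done
```

The job is done in the order asked and was handed in at about 30 s of the 72 s allowed. No verdict is reported.

- **Bottle:** it stands in the free half of the blue tray, clear of the jar, as the last picture shows.
- **Cassette:** I set it upright on the rollers with its nose about 60 mm outside the bay and let go. I then pushed it until it stopped firmly at about 15 N, within 1 mm of where the stop should be. The last picture shows it has not moved since.
- **Knob:** I turned it anticlockwise until the torque rose to 2.4 N m at the stop, then released it. The pointer's angle measured -0.022 rad, against -0.018 to -0.024 rad for the analyser, so it reads as zero.
- **Other things:** I saw nothing else shifted in the pictures, but the last one covers only the analyser and tray area. The old cassette, cylinder and second tall bottle were not rechecked.

Two measurements were weak. The housing looked about 12 mm narrower in the image than described, so I relied on the lane and the red mark by the knob for its turn. The knob axis was also about 3 mm off my first estimate, which gave a side force of under 12 N while turning.

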